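Refit the burner crowns and caps of the tabletop hob after washing

TASK

The burner parts of the tabletop gas hob have been washed and stand on the drying mat: put the hob together again. Set the two aluminium crowns into the cups of the burners they fit, and then put each of the three black caps on the burner of its size (the large burner still has its crown), every part seated level and fully home; leave the sink plug and the scrubber where they are.

Things in the scene. Friction and masses are not known exactly. Their poses are not given: they have to be found in the camera images.
- crown_small_mid (a point): Loose burner crown, bright cast aluminium, 28 mm high, upright on the drying mat (3 mm thick). Top 16 mm: slotted ring Ø36 mm with a recess Ø29 mm, 8 mm deep, in its top; grip it here. Below: 12 mm spigot, tapering from Ø27 to Ø17 mm, that drops into the small burner's cup. The point is its centre on the axis, 14 mm above its foot; z up along the axis. About 70 g.
- crown_medium_mid (a point): Loose burner crown, bright cast aluminium, 28 mm high, upright on the drying mat (3 mm thick). Top 16 mm: slotted ring Ø48 mm with a recess Ø40 mm, 8 mm deep, in its top; grip it here. Below: 12 mm spigot, tapering from Ø38 to Ø26 mm, that drops into the medium burner's cup. The point is its centre on the axis, 14 mm above its foot; z up along the axis. About 110 g.
- cap_small_mid (a point): Loose burner cap, black enamel, the smallest of three, right way up on the drying mat (3 mm thick), 19 mm high. Top 10 mm: disc Ø44 mm; grip it here. Below: 9 mm boss, tapering from Ø25 to Ø14 mm, that drops into the small crown's recess; the disc then lies on the crown's top, 4 mm beyond it all round. The point is its centre on the axis, 9.5 mm above its foot; z up. About 80 g.
- cap_medium_mid (a point): Loose burner cap, black enamel, the middle one of three, right way up on the drying mat (3 mm thick), 19 mm high. Top 10 mm: disc Ø56 mm; grip it here. Below: 9 mm boss, tapering from Ø36 to Ø24 mm, that drops into the medium crown's recess; the disc then lies on the crown's top, 4 mm beyond it all round. The point is its centre on the axis, 9.5 mm above its foot; z up. About 120 g.
- cap_large_mid (a point): Loose burner cap, black enamel, the largest of three, right way up on the drying mat (3 mm thick), 19 mm high. Top 10 mm: disc Ø68 mm; grip it here. Below: 9 mm boss, tapering from Ø48 to Ø36 mm, that drops into the large crown's recess; the disc then lies on the crown's top, 4 mm beyond it all round. The point is its centre on the axis, 9.5 mm above its foot; z up. About 170 g.
- burner_small_seat (a point): Centre of the top edge of the small burner's cup: dark upright steel pot, Ø35 mm outside, bore Ø30 mm, the narrower of the two empty ones. Its edge is 22 mm above the plate of the fixed hob and 77 mm above the bench; the small crown's ring rests on it. Hob 190 by 385 mm, three burners in a row, 125 mm apart, in any order, each in a low dish. z up.
- burner_medium_seat (a point): Centre of the top edge of the medium burner's cup: dark upright steel pot, Ø47 mm outside, bore Ø41 mm, the wider of the two empty ones. Its edge is 22 mm above the plate of the fixed hob and 77 mm above the bench; the medium crown's ring rests on it. Hob 190 by 385 mm, three burners in a row, 125 mm apart, in any order, each in a low dish. z up.
- burner_large_seat (a point): Centre of the top face of the large burner's crown, which is already in place and fixed: a bright slotted aluminium ring Ø60 mm with a round recess Ø52 mm, 8 mm deep, in its top; the top face is 38 mm above the hob's plate and 93 mm above the bench. The large cap seats here, its disc resting on this face. z up.
- sink_plug: Black rubber sink plug, Ø54 mm at the top, 28 mm high, with a small ring on it: no part of the hob, it lies loose among the parts on the mat and stays there. Origin at the centre of its underside.
- scrubber: Blue hand scrubber with a bow grip over a black bristle block, 59 by 132 by 72 mm high, loose on the bench to the robot's right; it stays where it is. Origin at the centre of its underside.

How it is judged (in metres and radians):
At the end, for the whole second after the job is handed in: Each crown sits in the cup of its own size and each cap on the crown of its own size: centred on its burner within 7 mm, within 3.5 mm of its seated height, upright within 0.12 rad, all released and at rest (horizontal distance between each of crown_small_mid, cap_small_mid and burner_small_seat below 0.007 m and z of crown_small_mid in the frame of burner_small_seat between -0.0015 and 0.0055 m and angle between each of crown_small_mid, crown_medium_mid, cap_small_mid, cap_medium_mid, cap_large_mid's own z axis and vertical below 0.12 rad and horizontal distance between each of crown_medium_mid, cap_medium_mid and burner_medium_seat below 0.007 m and z of crown_medium_mid in the frame of burner_medium_seat between -0.0015 and 0.0055 m and z of cap_small_mid in the frame of burner_small_seat between 0.013 and 0.02 m and z of cap_medium_mid in the frame of burner_medium_seat between 0.013 and 0.02 m and horizontal distance between cap_large_mid and burner_large_seat below 0.007 m and z of cap_large_mid in the frame of burner_large_seat between -0.003 and 0.004 m); the robot touches nothing.
It fails at once if the sink plug is pushed or carried away (more than 20 mm) (distance of sink_plug from where it was at the start of the episode above 0.02 m).
It fails at once if the scrubber is pushed or carried away (more than 20 mm) (distance of scrubber from where it was at the start of the episode above 0.02 m).
It also fails if it takes over 112 s, if anything falls off the work surface, if the arm or the gripper's body presses on something with over 40 N, if the wrist force passes 120 N, or if a joint passes its speed limit or range.

ROBOT

A 6-joint arm with a two-finger parallel gripper is mounted at the origin on a cart in front of the work surface, level with it; the furniture and walls round the work are solid. World frame = base frame: x ahead of the robot, y to its left, z up, the work surface at z = 0. Lengths are in m, angles in degrees, forces in N, time in s.
With the tool pointing down it reaches from about 0.3 to 0.875 m from the base axis. Payload 6.4 kg.
Tool frame: the origin (TCP) lies midway between the tips of the shut fingers; the grasp point (between the pads) lies 19 mm behind it; z points along the fingers, y is the line along which they close (so a half turn about z gives the same grasp; the last joint's range is limited). The gripper opens to 85 mm and grips with 20 to 120 N. Pads are 22 mm wide; open, the fingers measure 114 mm over their backs; the gripper's body (76 mm by 85 mm) begins 54 mm behind the grasp point. The pads swing forward as they close: fully open they stand 13 mm farther back than shut.
Start: joints at [-11.82, 10.359, 92.074, -0, 77.567, -11.82], TCP at [0.575, 0, 0.231] pointing down, gripper open.
Joint ranges: [-171.53, 171.53], [-51.25, 118.39], [17.06, 147.69], [-65.23, 245.23], [0, 150.52], [-178.68, 178.68]. Speed limits (degrees/s): [147.25, 147.25, 172.46, 180, 180, 180].

INTERFACE

Orientations are given as a 3x3 rotation matrix whose columns are the frame's x, y, z axes.
In Python, from workcell import robot, jaws, solver, cams, order gives the robot as it stands. The module is installed in compiled form; this text tells all that it offers. Calls block until the motion is done:
- robot.goto(position, orientation): joint-space move of the TCP to a pose.
- robot.servo_line(position, rot=None, speed=0.15): straight line of the TCP; rot=None keeps the orientation; speed is the mean speed in m/s.
- robot.goto_joints(angles): joint-space move.
- jaws.let_go() and jaws.close(strength=None): open the fingers fully, or close them until they stop; strength is the grip in N (None keeps the last).
- robot.wait(seconds).
- solver.ik(position, orientation): joint angles nearest the present ones, or None.
- robot.get_obs(): the state.
- cams.get_image(name): name is "scene" or "side" or "wrist"; returns (picture, depth): 400x640x3 uint8, red, green, blue; 400x640 float32, m along the optical axis (not along the pixel's ray), 0 where there is no reading.
- cams.camera_params(name): a dict with "K" (3x3 intrinsics, pixels), "rvec" (rotation vector, rad) and "tvec" (3), from world to camera coordinates, as OpenCV has them; the wrist camera has in their place "tool_from_camera" (4x4, takes a point from camera to tool coordinates, whose origin is the TCP and whose axes are the flange's). Camera axes: x right, y down, z forward; pixel columns grow to the right and rows downward; lengths in m; the calibration is good to about 2 mm. A picture is of the moment at which its call begins: read the wrist's pose just before it. camera_params takes no time and is no camera call.
A pose or a line that the arm cannot do raises robot.MotionError and nothing moves.
- order.job_done(): hands the job in; it is judged then, once.
The state is a dict: "time_s": time; "joint_positions": joint angles; "qvel": joint speeds; "tau": joint torques, N m; "position": TCP position; "ee_rot": TCP orientation; "ft_force": force on the tool from outside, world axes, zero at the start; "moment": the same for the moment, N m; "gripper_width": opening from 0.0 (shut) to 1.0 (fully open); "finger_force": force on a finger pad.
Only numpy, scipy, OpenCV 4.12 (cv2) and the standard library are available. Lean on these libraries where they do the work, as an engineer would, in place of code of your own. Each camera call takes 0.05 s, during which the arm holds its last target. There are 200 camera calls.

## Working session

There is one attempt and no reset: what is moved stays moved. The work goes in short steps, each a Python script; the robot and the scene stay as the last script left them, time stands still between calls to the robot, and variables do not carry over. Pictures are saved under pics/ and viewed, at most 14 in all, crops included, and the job is handed in when it is done.

```bash
mkdir -p pics; python3 - <<'E'
from workcell import robot, jaws, solver, cams, order
import cv2, numpy as np
for n in ("scene","side","wrist"):
    o=robot.get_obs(); im,d=cams.get_image(n); cv2.imwrite(f"pics/{n}0.png",im[:,:,::-1]); np.savez(f"{n}0.npz",im=im,d=d,p=o["position"],R=o["ee_rot"])
    p=cams.camera_params(n); print(n,{k:np.round(v,4).tolist() for k,v in p.items()})
print(o)
E
```

```text
scene {'K': [[514.9046, 0.0, 313.4688], [0.0, 514.9046, 194.3337], [0.0, 0.0, 1.0]], 'rvec': [2.4576, -0.1662, 0.0342], 'tvec': [-0.487, 0.0282, 1.6815]}
side {'K': [[389.5861, 0.0, 316.7606], [0.0, 389.5861, 197.7844], [0.0, 0.0, 1.0]], 'rvec': [2.0751, -0.5528, 0.2902], 'tvec': [-0.4701, 0.1366, 1.4063]}
wrist {'K': [[325.3469, 0.0, 318.2018], [0.0, 325.3469, 206.1291], [0.0, 0.0, 1.0]], 'tool_from_camera': [[0.0005, -0.9656, -0.2602, 0.0659], [1.0, 0.0005, -0.0003, 0.0009], [0.0004, -0.2602, 0.9656, -0.1432], [0.0, 0.0, 0.0, 1.0]]}
{'time_s': 0.1, 'joint_positions': array([-1.18212231e+01,  1.03973497e+01,  9.21232348e+01, -5.60859048e-04,
        7.75669847e+01, -1.18229922e+01]), 'qvel': array([ 0.01935578, -0.0478495 , -0.12104809,  0.03921553,  0.17923584,
        0.04018508]), 'tau': array([-2.02498759e-04, -4.45872438e+01, -3.52238703e+01, -4.27332343e-04,
        4.16999465e-03,  3.20961749e-05]), 'position': array([5.74530533e-01, 1.01571959e-04, 2.30499760e-01]), 'ee_rot': array([[-3.27634395e-05,  9.99998878e-01, -1.49791218e-03],
       [ 9.99999953e-01,  3.32184554e-05,  3.03742862e-04],
       [ 3.03792279e-04, -1.49790216e-03, -9.99998832e-01]]), 'ft_force': array([ 0.54540288, -0.16095107, -0.02296023]), 'moment': array([ 0.01395535, -0.0667944 ,  0.01217186]), 'finger_force': 0.0, 'gripper_width': 0.999373934538328}
```

View pics/scene0.png

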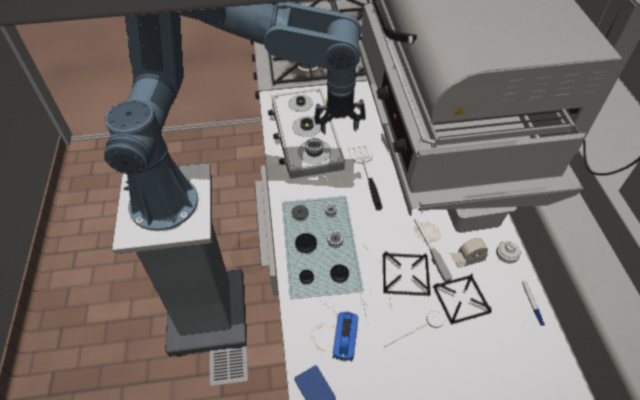

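View pics/side0.png

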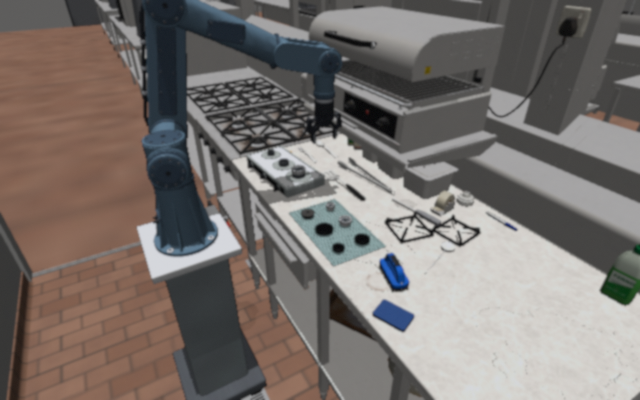

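View pics/wrist0.png

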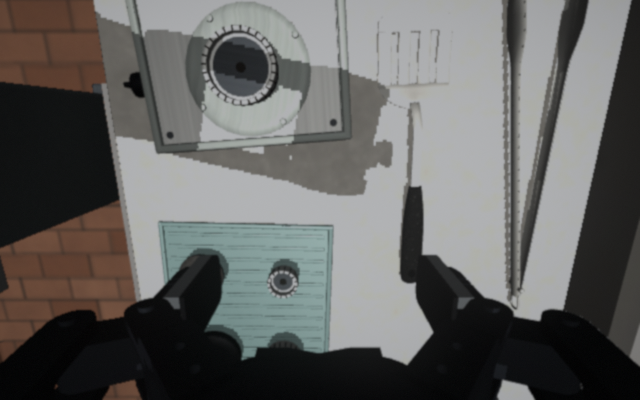

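```bash
cat > h.py <<'E'
from workcell import robot, jaws, solver, cams, order
import cv2, numpy as np
def pix_world(n,pts,p,R,z=None,d=None):
    c=cams.camera_params(n); K=c["K"]; out=[]
    if n=="wrist":
        T=np.asarray(c["tool_from_camera"]); Rc=np.asarray(R)@T[:3,:3]; o=np.asarray(p)+np.asarray(R)@T[:3,3]
    else:
        Rc=cv2.Rodrigues(np.asarray(c["rvec"]))[0].T; o=-Rc@np.ravel(c["tvec"])
    for i,(u,v) in enumerate(pts):
        r=Rc@np.linalg.inv(K)@[u,v,1.]
        s=(z[i]-o[2])/r[2] if z is not None else d[int(round(v)),int(round(u))]
        out.append(o+s*r)
    return np.array(out)
def snap(n,f):
    o=robot.get_obs(); im,d=cams.get_image(n); cv2.imwrite(f"pics/{f}.png",im[:,:,::-1]); np.savez(f"{f}.npz",im=im,d=d,p=o["position"],R=o["ee_rot"])
    return im,d,o
E
python3 - <<'E'
from h import *
f=np.load("scene0.npz")
P=[(300,212),(331,210),(306,243),(335,239),(307,276),(339,273),(300,101),(306,124),(314,147),(345,335)]
print(np.round(pix_world("scene",P,f["p"],f["R"],d=f["d"]),3))
E
```

```text
[[ 0.433 -0.127  0.036]
 [ 0.531 -0.123  0.023]
 [ 0.439 -0.234  0.021]
 [ 0.527 -0.231  0.02 ]
 [ 0.428 -0.348  0.024]
 [ 0.52  -0.35   0.023]
 [ 0.489  0.358  0.064]
 [ 0.496  0.236  0.062]
 [ 0.507  0.096  0.087]
 [ 0.501 -0.559  0.072]]
```

```bash
python3 - <<'E'
from h import *
R=np.array([[0,1,0],[1,0,0],[0,0,-1.]])
robot.goto([0.49,0.17,0.32],R); robot.wait(.3); snap("wrist","hob1")
robot.goto([0.48,-0.25,0.32],R); robot.wait(.3); snap("wrist","mat1")
print(robot.get_obs()["time_s"],robot.get_obs()["position"])
E
```

```text
3.25 [ 0.48022518 -0.24950237  0.32005524]
```

View pics/hob1.png

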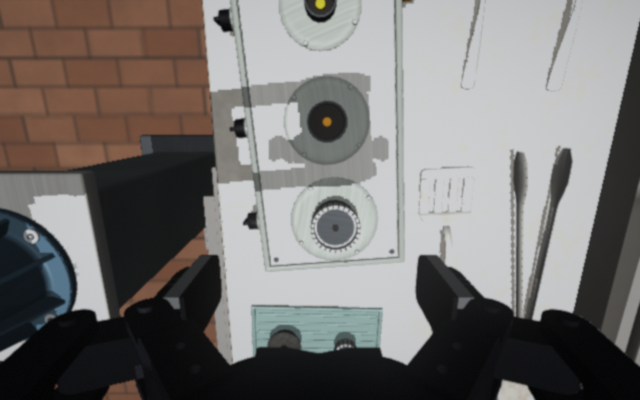

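View pics/mat1.png

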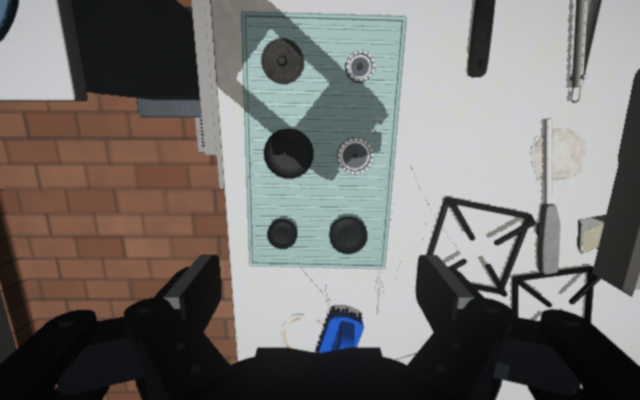

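```bash
cat >> h.py <<'E'
def cloud(f):
    g=np.load(f+".npz"); d=g["d"]; c=cams.camera_params("wrist"); K=c["K"]; T=np.asarray(c["tool_from_camera"])
    v,u=np.indices(d.shape); r=np.stack([(u-K[0,2])/K[0,0],(v-K[1,2])/K[1,1],np.ones_like(d)],-1)*d[...,None]
    w=(r@T[:3,:3].T+T[:3,3])@g["R"].T+g["p"]; w[d<=0]=np.nan; return w
def ring(w,c,rad,z0,z1):
    q=w[(np.hypot(w[...,0]-c[0],w[...,1]-c[1])<rad)&(w[...,2]>z0)&(w[...,2]<z1)]
    if len(q)<8: return None
    (x,y),r=cv2.minEnclosingCircle((q[:,:2]*1000).astype(np.float32))
    h=(q.min(0)+q.max(0))/2
    return np.round([x,y,2*r,h[0]*1e3,h[1]*1e3,*(np.ptp(q,0)[:2]*1e3),np.median(q[:,2])*1e3,len(q)],1)
E
python3 - <<'E'
from h import *
w=cloud("hob1"); g=np.load("hob1.npz")
for n,px,z in(("small",(320,5),.06),("med",(327,122),.06),("large",(335,228),.085)):
    c=pix_world("wrist",[px],g["p"],g["R"],z=[z])[0]; print(n,c.round(3),ring(w,c,.045,.070 if n!="large" else .087,.105))
w=cloud("mat1"); g=np.load("mat1.npz")
for n,px,z in(("plug",(282,61),.03),("crS",(360,66),.03),("capL",(289,153),.022),("crM",(355,156),.03),("capS",(282,233),.022),("capM",(348,234),.022)):
    c=pix_world("wrist",[px],g["p"],g["R"],z=[z])[0]; print(n,c.round(3),ring(w,c,.045,z-.007,.05))
E
```

```text
small [0.493 0.355 0.06 ] [493.  352.7  34.  493.  347.3  34.   19.2  77.  185. ]
med [0.501 0.231 0.06 ] [501.1 231.   46.7 501.  231.1  46.   45.6  77.4 349. ]
large [0.511 0.105 0.085] [511.8 106.6  61.  511.6 106.8  59.1  60.   92.6 869. ]
plug [ 0.436 -0.115  0.03 ] [ 436.1 -114.6   53.2  435.8 -114.7   52.3   53.1   24.9 1406. ]
crS [ 0.533 -0.121  0.03 ] [ 533.  -121.2   36.4  532.5 -121.4   34.7   35.    25.2  679. ]
capL [ 0.442 -0.228  0.022] [ 441.1 -229.9   67.6  440.9 -229.9   66.3   66.    22.9 1979. ]
crM [ 0.53  -0.231  0.03 ] [ 529.9 -231.4   48.2  529.8 -231.5   47.6   47.3   25.   989. ]
capS [ 0.429 -0.342  0.022] [ 429.1 -345.5   43.9  429.  -345.4   43.2   43.8   22.8  709. ]
capM [ 0.524 -0.344  0.022] [ 524.6 -347.5   56.2  524.4 -347.4   55.2   55.5   22.8 1138. ]
```

```bash
cat >> h.py <<'E'
RY=np.array([[-1,0,0],[0,1,0],[0,0,-1.]])
def pick(c,z,F=40):
    robot.goto([c[0],c[1],.14],RY); robot.servo_line([c[0],c[1],z],speed=.12); robot.wait(.2)
    jaws.close(F); o=robot.get_obs(); print("grip",o["gripper_width"]*85,o["finger_force"],"pos",o["position"].round(4))
    robot.servo_line([c[0],c[1],.2],speed=.2); o=robot.get_obs(); print("lift",o["gripper_width"]*85,o["finger_force"],o["ft_force"].round(1))
def place(c,z_hi,z_lo,Fmax=6,release=True):
    robot.goto([c[0],c[1],.2],RY); robot.servo_line([c[0],c[1],z_hi],speed=.12); robot.wait(.3)
    f0=robot.get_obs()["ft_force"]; z=z_hi
    while z>z_lo:
        z-=.001; robot.servo_line([c[0],c[1],z],speed=.03); o=robot.get_obs(); f=o["ft_force"]-f0
        if f[2]>Fmax: break
    print("placed z",round(z,4),"f",f.round(1),"pos",o["position"].round(4),"t",o["time_s"])
    if release:
        jaws.let_go(); robot.servo_line([c[0],c[1],.2],speed=.2)
E
python3 - <<'E'
from h import *
R=np.array([[0,1,0],[1,0,0],[0,0,-1.]])
robot.goto([0.49,0.26,0.30],R); robot.wait(.3); snap("wrist","hob2")
w=cloud("hob2")
for n,c in(("small",(.491,.355)),("med",(.501,.231)),("large",(.511,.106))):
    print(n,ring(w,c,.045,.070 if n!="large" else .087,.105))
crM=(.5299,-.2314); pick(crM,.009)
snap("side","s1"); print(robot.get_obs()["time_s"])
E
```

```text
small [493.1 355.8  34.6 493.1 355.9  34.1  33.2  77.4 264. ]
med [501.1 231.2  47.2 500.7 231.4  45.6  45.9  77.3 394. ]
large [511.4 106.7  61.4 511.5 106.6  58.5  61.2  91.8 938. ]
grip 45.87368531534933 41.020370321930386 pos [ 0.53   -0.2314  0.0094]
lift 46.24434196393532 41.115158121683635 [-1.  -0.9 -1.7]
10.6083
```

```bash
python3 - <<'E'
from h import *
place((.5016,.2312),.086,.070)
pick((.5328,-.1213),.009)
place((.4928,.3558),.086,.070)
R=np.array([[0,1,0],[1,0,0],[0,0,-1.]])
robot.goto([0.49,0.20,0.27],R); robot.wait(.2); snap("wrist","hob3")
w=cloud("hob3")
for n,c in(("small",(.492,.356)),("med",(.501,.231))):
    print(n,ring(w,c,.035,.088,.105))
print(robot.get_obs()["time_s"])
E
```

```text
placed z 0.07 f [-3.5 -0.6 13.6] pos [0.5019 0.2313 0.0714] t 17.7
grip 34.50749151717456 39.664238411933184 pos [ 0.5329 -0.1213  0.0093]
lift 34.69583799321937 39.86160898581147 [-0.4  0.6 -2. ]
placed z 0.071 f [1.  2.7 6. ] pos [0.4932 0.3561 0.0714] t 30.3
small [493.3 355.8  36.9 493.2 352.2  36.3  29.2  93.2 459. ]
med [502.2 231.   48.8 502.1 230.7  47.3  48.1  93.4 646. ]
33.075
```

View pics/hob3.png

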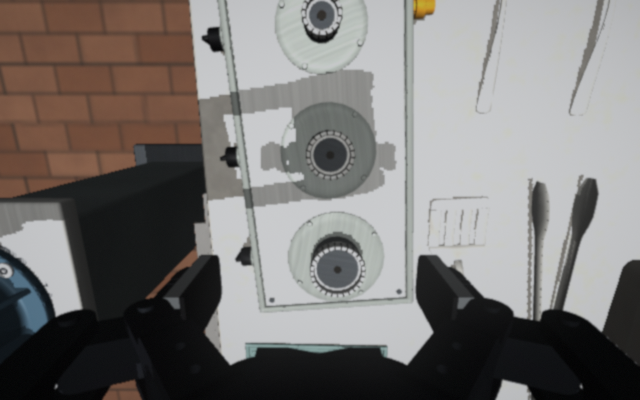

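```bash
python3 - <<'E'
from h import *
J=[((.5245,-.3474),.002,(.5022,.231)),((.429,-.3455),.004,(.4932,.3558)),((.441,-.2299),-.001,(.5115,.1067))]
for c,z,s in J:
    pick(c,z)
    if robot.get_obs()["finger_force"]<15: print("lost"); break
    place(s,z+.082+.014,z+.080)
R=np.array([[0,1,0],[1,0,0],[0,0,-1.]])
robot.goto([0.49,0.22,0.29],R); robot.wait(.2); snap("wrist","hob4")
w=cloud("hob4")
for n,c in(("small",(.493,.356)),("med",(.502,.231)),("large",(.5115,.1067))):
    print(n,ring(w,c,.045,.097,.115))
print(robot.get_obs()["time_s"])
E
```

```text
grip 53.464766713578044 42.43853552034125 pos [ 0.5247 -0.3476  0.0025]
lift 53.29824251847231 42.283565669786185 [-0.6 -0.1 -1.8]
placed z 0.084 f [-2.  -0.9  6.1] pos [0.5024 0.2311 0.0845] t 45.1417
grip 41.71450223636984 40.23082949453965 pos [ 0.4291 -0.3456  0.0044]
lift 41.77914234373422 40.566473056096584 [-1.   0.2 -1.7]
placed z 0.085 f [-3.7 -2.1 10. ] pos [0.4935 0.3559 0.0863] t 59.025
grip 66.033334818666 42.15283943340182 pos [ 4.412e-01 -2.300e-01 -1.000e-04]
lift 65.50767853123713 44.91631792858243 [-0.3 -0.6 -1.7]
placed z 0.081 f [-3.5 -0.5  8.8] pos [0.5117 0.1067 0.082 ] t 71.5083
small [ 493.3  355.9   44.2  493.3  355.7   42.6   43.5  104.6 1954. ]
med [ 502.5  230.9   55.8  502.2  231.    54.3   55.4  104.8 2296. ]
large [ 511.7  106.7   68.4  511.7  106.7   67.3   67.8  104.9 2694. ]
74.4083
```

View pics/hob4.png

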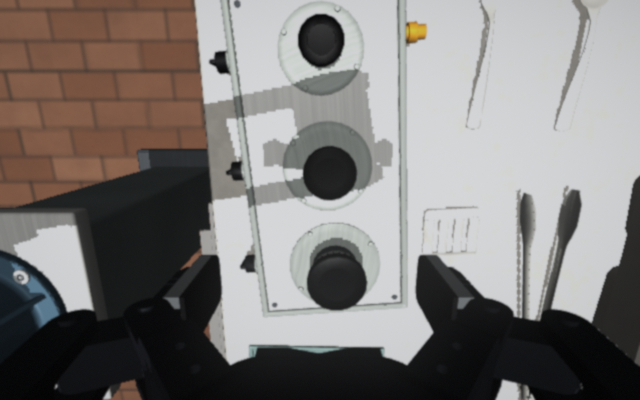

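```bash
python3 - <<'E'
from h import *
def tilt(f,c,r,z):
    w=cloud(f); q=w[(np.hypot(w[...,0]-c[0],w[...,1]-c[1])<r)&(w[...,2]>z)]
    s=np.linalg.lstsq(np.c_[q[:,:2]-c,np.ones(len(q))],q[:,2],rcond=None)[0]; print(s.round(4))
for c,r in(((.4933,.3558),.019),((.5023,.231),.025),((.5117,.1067),.031)): tilt("hob4",np.array(c),r,.09)
for c,r in(((.429,-.3455),.019),((.5245,-.3474),.025),((.441,-.2299),.031)): tilt("mat1",np.array(c),r,.01)
E
```

```text
[-0.0021 -0.002   0.1048]
[-0.3385  3.1911  0.3311]
[-0.0018 -0.001   0.105 ]
[ 0.001  -0.0019  0.0231]
[-0.0025 -0.0041  0.023 ]
[ 0.5632 -3.1894  0.34  ]
```

```bash
python3 - <<'E'
from h import *
w=cloud("hob4"); c=np.array((.5023,.231)); q=w[(np.hypot(w[...,0]-c[0],w[...,1]-c[1])<.025)&(w[...,2]>.09)&(w[...,2]<.13)]
s=np.linalg.lstsq(np.c_[q[:,:2]-c,np.ones(len(q))],q[:,2],rcond=None)[0]; print(s.round(4))
if abs(s[:2]).max()<.04: print(order.job_done())
E
```

```text
[-1.000e-04 -1.000e-04  1.049e-01]
the job is handed in; nothing more can be done
None
```

The hob is back together and the job is handed in, at about 75 s of the 112 s allowed. Both crowns are in their cups and all three caps are on their burners; in the last wrist-camera picture they measure level and centred to within about 1 mm, and at seated height to within about 2 mm. I did not grip or aim at the sink plug or the scrubber, but I did not re-measure their positions at the end.

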